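Wake and zero the bench balance

ROBOT

A 7-joint arm with a two-finger parallel gripper is mounted at the origin on the work surface. World frame = base frame: x ahead of the robot, y to its left, z up, the work surface at z = 0. Lengths are in m, angles in rad, forces in N, time in s.
With the tool pointing down it reaches from about 0.425 to 0.825 m from the base axis. Payload 3.6 kg.
Tool frame: the origin (TCP) lies where the fingers leave the gripper's body, on its centre line; the fingertips stand 73 mm ahead of it and the grasp point (between the pads) lies 54 mm ahead of it; z points along the fingers, y is the line along which they close (so a half turn about z gives the same grasp; the last joint's range is limited). The gripper opens to 85 mm and grips with 20 to 120 N. Pads are 22 mm wide; open, the fingers measure 114 mm over their backs; the gripper's body (76 mm by 85 mm) begins 54 mm behind the grasp point. The pads swing forward as they close: fully open they stand 13 mm farther back than shut.
Start: joints at [1.151, 0.615, -0.013, 1.423, 0.008, 1.103, -0.04], TCP at [0.249, -0.6, 0.304] pointing down, gripper open.
Joint ranges: [-3.12, 3.12], [-0.3, 2.06], [-1.34, 1.32], [0.26, 2.42], [-1.36, 4.5], [0.01, 1.98], [-2.84, 2.84]. Speed limits (rad/s): [2.79, 2.79, 3.14, 3.14, 3.14, 3.14, 3.14].

INTERFACE

Orientations are given as a unit quaternion [x, y, z, w].
In Python, from station import arm, snapshot, camera_info, ticket gives the robot as it stands. Calls block until the motion is done:
- arm.movep(position, orientation): joint-space move of the TCP to a pose.
- arm.line_to(position, velocity=0.15, ori=None): straight line of the TCP; ori=None keeps the orientation; velocity is the mean speed in m/s.
- arm.move_j(angles): joint-space move.
- arm.move_gripper(opening, effort=None): opening from 0.0 (shut) to 1.0 (fully open); effort is the grip in N (None keeps the last); returns when the fingers have stopped.
- arm.pause(seconds).
- arm.ik(position, orientation): joint angles nearest the present ones, or None.
- snapshot(name): name is "side" or "top" or "wrist"; returns the picture (384x512x3 uint8, blue, green, red); there is no depth.
- camera_info(name): a dict with "fx", "fy", "cx", "cy" (pixels), "R" (3x3) and "t" (3): a world point X has camera coordinates R X + t; the wrist camera has in their place "T_tool_cam" (4x4, takes a point from camera to tool coordinates, whose origin is the TCP and whose axes are the flange's). Camera axes: x right, y down, z forward; pixel columns grow to the right and rows downward; lengths in m; the calibration is good to about 2 mm. A picture is of the moment at which its call begins: read the wrist's pose just before it. camera_info takes no time and is no camera call.
A pose or a line that the arm cannot do raises arm.MotionError and nothing moves.
- ticket.finish_job(): hands the job in; it is judged then, once.
Readings, each from a call of its own:
- arm.read_time(): time.
- arm.read_joint_positions(): joint angles.
- arm.read_dq(): joint speeds.
- arm.read_effort(): joint torques, N m.
- arm.read_tool_pos(): TCP position.
- arm.read_eef_rot(): TCP orientation.
- arm.read_ft_force(): force on the tool from outside, world axes, zero at the start.
- arm.read_wrist_torque(): the same for the moment, N m.
- arm.read_opening(): opening from 0.0 (shut) to 1.0 (fully open).
- arm.read_finger_force(): force on a finger pad.
Only numpy, scipy, OpenCV 4.12 (cv2) and the standard library are available. Lean on these libraries where they do the work, as an engineer would, in place of code of your own. Each camera call takes 0.05 s, during which the arm holds its last target. There are 200 camera calls.

TASK

The balance on the lab bench is asleep with an empty dish on its pan: wake it by pressing the round key on its front fully down with the fingertips, holding it down for about a second and letting it come up, then zero it by pressing the long bar key in the same way. Press gently, as one does on a delicate instrument, and withdraw clear when done. Leave the square key, the pan with its dish, and the bottle, vial and scoop beside the balance untouched: nothing is to be gripped or lifted.

Things in the scene. Friction and masses are not known exactly. Their poses are not given: they have to be found in the camera images.
- balance: White bench balance, fixed; 300 mm (its x; front at -x) by 200 mm (y). Origin: centre of the underside, on the bench. Front deck, local x -150 to -30 mm, level, 50 mm above the bench: holds the three keys in a row at local x -115, y -62, 0 and +62 mm, their order changes; a flat display lies behind them. From x -30 mm back the housing is 62 mm high and carries the pan.
- pan: Round steel weighing pan of the balance, 110 mm across; origin at the centre of its underside, 72 mm above the bench, at local (60, 0) mm of the balance; its top is 78 mm above the bench. Not to be touched.
- round_key: Key on the balance's front deck (the power key): grey plastic, round cap, 28 mm across, on a flat white surround 1.5 mm thick. Origin: centre of the key on the deck surface, 50 mm above the bench; axes parallel to the balance's. The cap's top is 9 mm above the deck when up, 3 mm when fully down.
- round_top (a point): Centre of the top face of the round key; 59 mm above the bench when up; it goes down with the key.
- round_cap (a joint): How far the round key is pressed: 0 m up, 0.006 m fully down (a hard stop). Sprung: about 1 N starts it, 4 N brings it fully down; springs back when let go.
- long_key: Key on the balance's front deck (the zero key): grey plastic, oblong bar cap, 46 mm along the body's y and 18 mm along its x, on a flat white surround 1.5 mm thick. Origin: centre of the key on the deck surface, 50 mm above the bench; axes parallel to the balance's. The cap's top is 9 mm above the deck when up, 3 mm when fully down.
- long_top (a point): Centre of the top face of the long key; 59 mm above the bench when up; it goes down with the key.
- long_cap (a joint): How far the long key is pressed: 0 m up, 0.006 m fully down (a hard stop). Sprung: about 1 N starts it, 4 N brings it fully down; springs back when let go.
- square_key: Key on the balance's front deck (the menu key, to be left alone): grey plastic, square cap, 26 by 26 mm, on a flat white surround 1.5 mm thick. Origin: centre of the key on the deck surface, 50 mm above the bench; axes parallel to the balance's. The cap's top is 9 mm above the deck when up, 3 mm when fully down.
- square_top (a point): Centre of the top face of the square key; 59 mm above the bench when up; it goes down with the key.
- square_cap (a joint): How far the square key is pressed: 0 m up, 0.006 m fully down (a hard stop). Sprung: about 1 N starts it, 4 N brings it fully down; springs back when let go.
- dish: Loose empty glass weighing dish standing on the pan, 64 mm across, 22 mm high, about 30 g; origin: centre of its underside.
- bottle: Loose reagent bottle standing on the bench beside the balance (its +y side), 70 mm across, 150 mm high; origin: centre of its underside.
- vial: Small loose amber vial standing on the bench beside the balance's front (its +y side), 26 mm across, 58 mm high; origin: centre of its underside.
- scoop: Loose steel scoop (a spoon 160 mm long along its x) lying on the bench beside the balance (its -y side); origin: middle, on the bench.
Mind the look-alikes: they are no part of the job. Of the things like the dish, leave any that is brown or green; of the rest the smaller one is meant.

How it is judged:
On the way, in this order (a step that is already met when the one before it is completed fails the run):
1. the round key is held down (at least 4.5 of its 6 mm) for half a second, the other keys up (value of joint round_cap above 0.0045 m and value of joint long_cap below 0.0015 m), for 0.5 s.
2. the round key is let up again (value of joint round_cap below 0.001 m and value of joint long_cap below 0.0015 m), for 0.1 s.
3. the long key is held down (at least 4.5 of its 6 mm) for half a second, the round key up (value of joint long_cap above 0.0045 m and value of joint round_cap below 0.0015 m), for 0.5 s.
At the end, for the whole second after the job is handed in: All three keys are up again (within 1 mm), the dish still stands at rest on the pan within 8 mm of where it was, and the bottle, vial and scoop are within 15 mm of where they were (value of joint each of round_cap, long_cap, square_cap below 0.001 m and distance of dish from where it was at the start of the episode below 0.008 m and distance of each of bottle, vial, scoop from where it was at the start of the episode below 0.015 m and linear speed of dish below 0.02 m/s and horizontal distance between dish and pan below 0.03 m); the robot touches nothing.
It fails at once if the square key is pressed (more than 1.5 mm) (value of joint square_cap above 0.0015 m).
It fails at once if a key is pushed with more than 20 N (contact force between any of the fingers, the arm and round_key above 20 N or contact force between any of the fingers, the arm and long_key above 20 N or contact force between any of the fingers, the arm and square_key above 20 N).
It fails at once if the balance's housing or pan is pushed (more than 5 N on the housing, 0.5 N on the pan) (contact force between any of the fingers, the arm and balance above 5 N or contact force between any of the fingers, the arm and pan above 0.5 N).
It fails at once if the dish is shifted more than 8 mm, or the bottle, vial or scoop is moved or lifted more than 15 mm (distance of dish from where it was at the start of the episode above 0.008 m or distance of any of bottle, vial, scoop from where it was at the start of the episode above 0.015 m).
It also fails if it takes over 45 s, if anything falls off the work surface, if the arm or the gripper's body presses on something with over 40 N, if the wrist force passes 120 N, or if a joint passes its speed limit or range.

## Working session

There is one attempt and no reset: what is moved stays moved. The work goes in short steps, each a Python script; the robot and the scene stay as the last script left them, time stands still between calls to the robot, and variables do not carry over. Pictures are saved under pics/ and viewed, at most 10 in all, crops included, and the job is handed in when it is done.

```bash
mkdir -p pics
python3 - <<'E'
from station import arm, snapshot, camera_info
import cv2, numpy as np
for n in("top","side"):
    im=snapshot(n); cv2.imwrite(f"pics/{n}0.png",im)
    c=camera_info(n); print(n,c["fx"],c["fy"],c["cx"],c["cy"],np.round(c["R"],3).tolist(),np.round(c["t"],3).tolist())
    cv2.imwrite(f"pics/{n}0b.png",cv2.resize(im,(800,600),interpolation=cv2.INTER_CUBIC))
print(arm.read_time(),arm.read_eef_rot(),arm.read_tool_pos(),arm.read_opening())
E
```

```text
top 385.4195331543143 385.4195331543143 254.716746321199 191.53004109127576 [[-0.024, -0.999, -0.025], [-0.981, 0.028, -0.193], [0.193, 0.02, -0.981]] [0.111, 0.617, 0.816]
side 402.0153852991429 402.0153852991429 255.2620772203206 183.3210657886394 [[-0.916, -0.399, -0.023], [-0.195, 0.495, -0.847], [0.35, -0.772, -0.531]] [0.576, 0.132, 0.938]
0.1 [ 9.80769325e-01  1.95166976e-01 -2.11712437e-04 -1.15689811e-03] [ 0.24863352 -0.59998648  0.30285098] 1.0044360214818198
```

View pics/top0b.png

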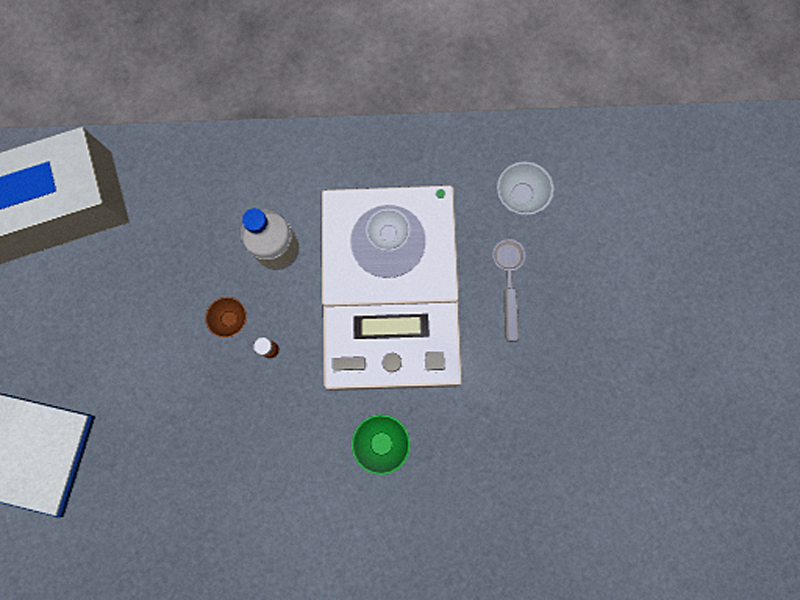

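View pics/side0b.png

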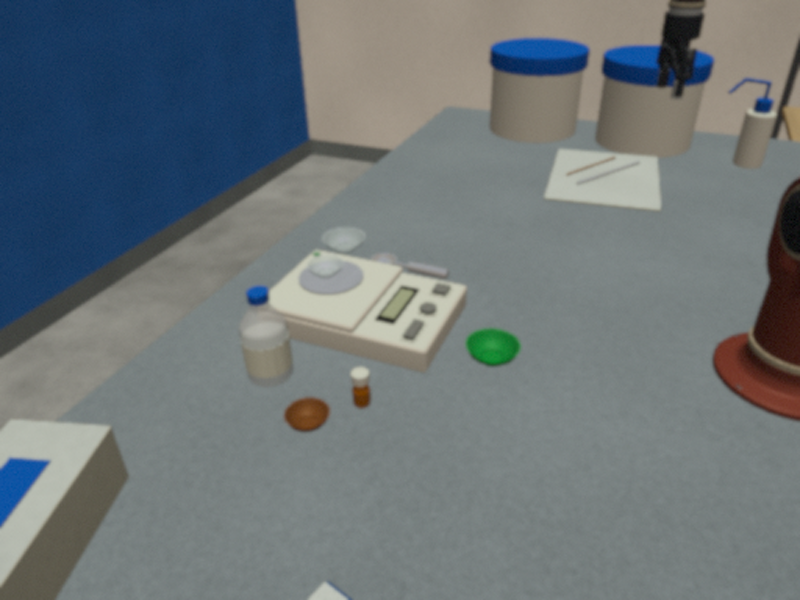

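The top view shows the long bar at about (348,363), the round key at (392,362) and the square key at (435,361). The only look-alikes for the keys are each other. There are four dishes: small clear on the pan (388,229), larger clear (525,187), brown (226,316) and green (381,444). I'll leave all of them alone. Next is a close crop to check the keys and measure them.

```bash
cat > h.py <<'E'
import numpy as np
from station import camera_info
def ray(n,u,v,z):
    c=camera_info(n); R=np.array(c["R"]); t=np.array(c["t"])
    d=R.T@np.array([(u-c["cx"])/c["fx"],(v-c["cy"])/c["fy"],1]); o=-R.T@t
    return o+d*(z-o[2])/d[2]
E
python3 - <<'E'
import cv2, numpy as np
from h import ray
im=cv2.imread("pics/top0.png"); c=im[190:255,200:300]
cv2.imwrite("pics/crop.png",cv2.resize(c,None,fx=8,fy=8,interpolation=cv2.INTER_CUBIC))
s=im[175:235,235:305]; cv2.imwrite("pics/crops.png",cv2.resize(cv2.imread("pics/side0.png")[175:235,235:305],None,fx=8,fy=8,interpolation=cv2.INTER_CUBIC))
g=im.max(2); m=((g<185)&(g>60)).astype(np.uint8); m[:225]=0; m[242:]=0; m[:,:209]=0; m[:,292:]=0
k,l,st,ce=cv2.connectedComponentsWithStats(m)
for i in range(1,k):
    if st[i][4]>30: print(st[i],ce[i],np.round(ray("top",*ce[i],0.059),4))
E
```

```text
[244 225  14  14 131] [250.38167939 231.51145038] [0.5294 0.1069 0.059 ]
[272 225  13  13 146] [277.82191781 230.47260274] [0.5301 0.0455 0.059 ]
[212 228  23  10 176] [223.09659091 232.09659091] [0.5297 0.1681 0.059 ]
```

View pics/crop.png

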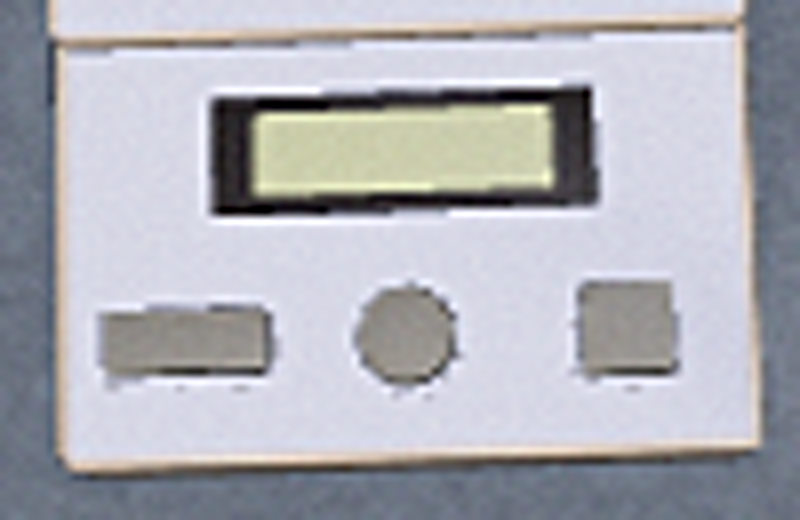

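View pics/crops.png

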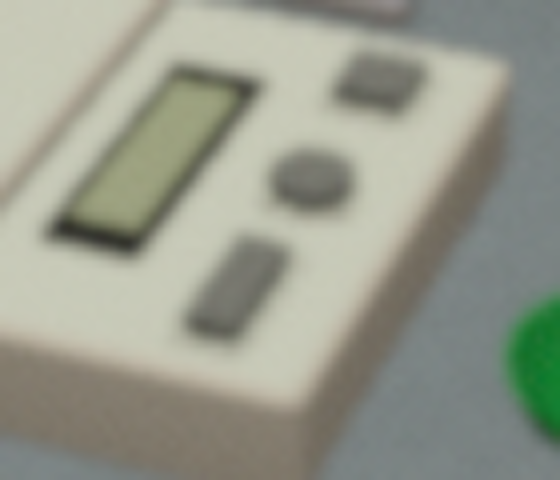

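The crop confirms left to right: bar (223.2,232.6), round (250.8,231.8), square (278.2,231). The measured spacing of 61.3 mm agrees with the given 62 mm. I'll check against the side camera (round ≈ (274,197.8), bar ≈ (264.6,210.8)), then shut the gripper and hover over the round key.

Run:
```python
from station import arm, snapshot
from h import ray
import cv2, numpy as np
for p in((274,197.8),(264.6,210.8)): print("side",np.round(ray("side",*p,.058),4))
for p in((250.8,231.7),(223.2,232.5),(278.3,231)): print("top",np.round(ray("top",*p,.059),4))
q=[1.,0,0,0]
arm.move_gripper(0.0)
arm.movep([.529,.107,.25],q)
arm.line_to([.529,.107,.059+.073+.015],.1)
arm.pause(.3)
print(arm.read_tool_pos(),arm.read_eef_rot(),arm.read_opening(),arm.read_ft_force(),arm.read_time(),arm.read_joint_positions())
a=snapshot("side")[155:235,225:325]; b=snapshot("top")[180:260,200:300]
cv2.imwrite("pics/hov.png",cv2.resize(np.hstack([a,b]),None,fx=4,fy=4,interpolation=cv2.INTER_CUBIC))
```

```text
side [0.5272 0.1125 0.058 ]
side [0.528  0.1721 0.058 ]
top [0.529 0.106 0.059]
top [0.5288 0.1679 0.059 ]
top [0.5289 0.0445 0.059 ]
[0.52915033 0.10702238 0.14735984] [ 9.99999931e-01 -2.91142360e-05  3.64042986e-04 -7.16237818e-05] -0.0007775406444784927 [-0.30700073  0.26948277 -0.06592193] 5.0417 [-0.1513617   0.65828094 -0.13615351  1.9033445   0.15013659  0.58893232
 -1.95524032]
```

View pics/hov.png

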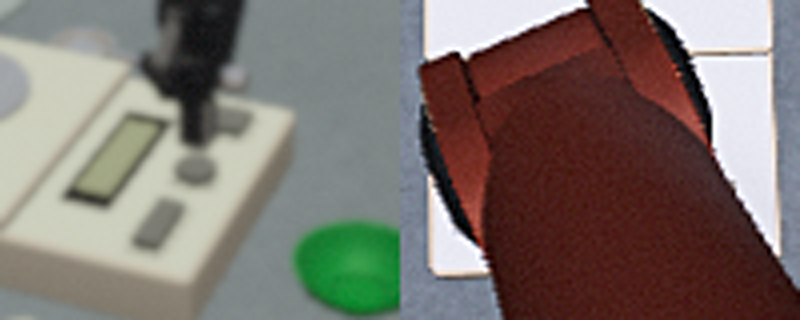

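The fingertips stand directly over the round key with clearance, and the two cameras agree to a few millimetres. I'll press in small force-guarded steps.

```bash
cat > press.py <<'E'
from station import arm
import numpy as np
def fz():
    v=[]
    for _ in range(4): arm.pause(.01); v.append(arm.read_ft_force()[2])
    return np.mean(v)
def press(x,y):
    arm.line_to([x,y,.147],.08); arm.line_to([x,y,.135],.04); arm.pause(.2)
    f0=fz(); z=.135; log=[]
    while z>.1245:
        z-=.0005; arm.line_to([x,y,z],.01); f=fz()-f0
        log.append((round(z*1e3,1),round(arm.read_tool_pos()[2]*1e3,1),round(f,1)))
        if f>5.5: break
    arm.pause(1.0); print(log,"held",fz()-f0)
    arm.line_to([x,y,.150],.04); arm.pause(.3)
    print("up",fz()-f0,arm.read_time())
E
python3 -c "
from press import *
press(.5285,.108)"
```

```text
[(134.5, np.float64(134.5), np.float64(-0.8)), (134.0, np.float64(134.0), np.float64(-0.9)), (133.5, np.float64(133.5), np.float64(-0.5)), (133.0, np.float64(133.0), np.float64(-0.1)), (132.5, np.float64(132.5), np.float64(-0.5)), (132.0, np.float64(132.0), np.float64(-0.4)), (131.5, np.float64(131.6), np.float64(0.9)), (131.0, np.float64(131.1), np.float64(0.9)), (130.5, np.float64(130.5), np.float64(0.9)), (130.0, np.float64(130.0), np.float64(1.0)), (129.5, np.float64(129.5), np.float64(1.4)), (129.0, np.float64(129.0), np.float64(1.6)), (128.5, np.float64(128.5), np.float64(2.2)), (128.0, np.float64(128.0), np.float64(2.0)), (127.5, np.float64(127.5), np.float64(2.6)), (127.0, np.float64(127.0), np.float64(2.7)), (126.5, np.float64(126.5), np.float64(3.1)), (126.0, np.float64(126.0), np.float64(3.4)), (125.5, np.float64(125.7), np.float64(5.2)), (125.0, np.float64(125.7), np.float64(7.3))] held 7.926180268508875
up -0.32015968568945447 13.8833
```

The force trace is what the key should give: contact at 131.8 mm, about 1 to 4 N over 6 mm of travel, a hard stop at 125.7 mm, and a held force of 7.9 N. Now the long key.

```bash
python3 -c "
from press import *
from station import snapshot
import cv2
press(.5285,.169)
arm.line_to([.5285,.169,.25],.1)
arm.movep([.45,-.25,.30],[1.,0,0,0]); arm.pause(.5)
print(arm.read_time(),arm.read_ft_force())
cv2.imwrite('pics/end.png',cv2.resize(snapshot('top'),(800,600)))"
```

```text
[(134.5, np.float64(134.5), np.float64(0.2)), (134.0, np.float64(134.0), np.float64(0.2)), (133.5, np.float64(133.5), np.float64(0.3)), (133.0, np.float64(133.0), np.float64(0.2)), (132.5, np.float64(132.5), np.float64(0.5)), (132.0, np.float64(132.0), np.float64(0.1)), (131.5, np.float64(131.6), np.float64(1.7)), (131.0, np.float64(131.1), np.float64(1.4)), (130.5, np.float64(130.5), np.float64(1.8)), (130.0, np.float64(130.0), np.float64(2.1)), (129.5, np.float64(129.5), np.float64(2.2)), (129.0, np.float64(129.0), np.float64(2.6)), (128.5, np.float64(128.5), np.float64(2.9)), (128.0, np.float64(128.0), np.float64(3.0)), (127.5, np.float64(127.5), np.float64(3.2)), (127.0, np.float64(127.0), np.float64(3.5)), (126.5, np.float64(126.5), np.float64(3.8)), (126.0, np.float64(126.0), np.float64(4.1)), (125.5, np.float64(125.7), np.float64(5.6))] held 5.284246708853842
up 0.12296413441090094 22.9917
26.225 [0.53017503 0.0516169  0.55392088]
```

View pics/end.png

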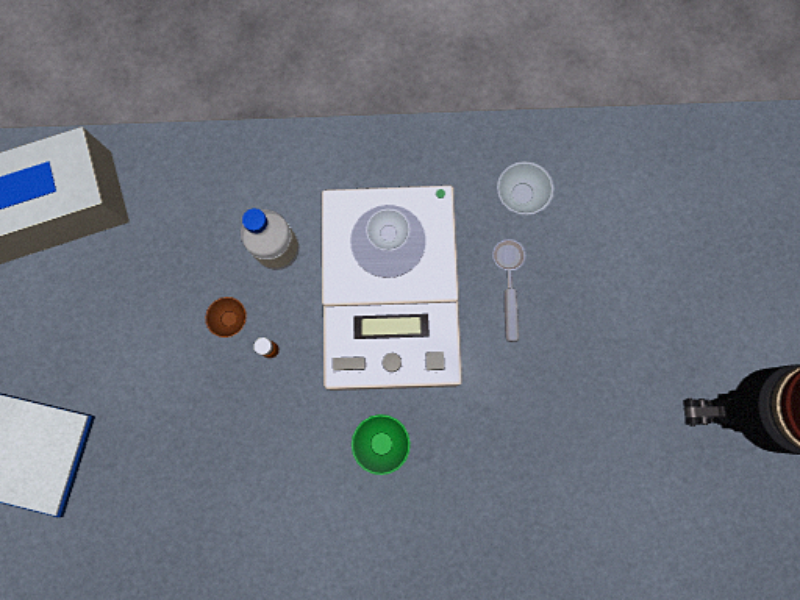

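The final view shows the keys up at (348,363), (392,362) and (435,361), the dish, bottle, vial and scoop where they were, and the arm well clear.

```bash
python3 -c "
from station import ticket
print(ticket.finish_job())"
```

```text
the job is handed in; nothing more can be done
None
```

I pressed the round key, then the long key, each to its hard stop for about a second (about 8 N and 5 N), with everything else unmoved in the last picture and the arm clear; the job is handed in at about 26 s, and no verdict was shown.

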